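# Pin the reference load cell's eye into the pull tester's fork

## Task

Couple the pull tester for its calibration check: slide the sled so that its steel eye lies between the two ears of the fork, take the longer of the two coupling pins from the white block and pass it down through upper ear, eye and lower ear until its knob sits fully home on the fork. How far the eye sticks out differs each time, so find the hole by feel. Be gentle, the load cells are delicate: never force the pin or lean on it with more than about 4 kg (40 N) if it does not go, leave the short pin in its block and do not disturb the spanner, spare eye and brass weights lying about.

Things in the scene. Friction and masses are not known exactly. Their poses are not given: they have to be found in the camera images.
- tester: Horizontal pull tester, aluminium bed 160 x 480 mm, fixed on the bench. Origin on the bench straight under the fork's holes; z up; its y axis is the pull direction, from the sled (-y) towards the fork (+y). The bed reaches from y = -0.36 to +0.12 m, its top is 27 mm and the pull axis 90 mm above the bench. A 127 mm tall end plate stands at y = 0.095 to 0.115 m.
- fork: Steel fork on the tester's load cell, fixed: two level ears 12 mm thick, 36 mm wide, 18 mm gap, open end towards the sled (-y), a vertical 13.4 mm hole through both. Origin: centre of the hole on top of the upper ear, 111 mm above the bench; axes as the tester's. Upper ear z 0 to -12 mm, gap to -30, lower ear to -42 mm; the gap ends 39 mm past the hole (+y).
- sled (a joint): Travel of the sled in m along the tester's +y, growing towards the fork, 0 to 0.101. It slides on guide rods with about 8 N of drag and stays where it is left. It carries the reference load cell and eye. The eye's hole is under the fork's hole at a value between 0.081 and 0.099, where is not reported. Left pushing on the pin it makes the pin lean and hang on the lower ear: ease it back 1 to 4 mm.
- sled_knob (a point): Black upright knob on the sled for moving it, 22 mm diameter, 40 mm tall, on a stem 24 mm tall; this point is on its axis, 20 mm below its top, 120 mm above the bench. The nearest tall part is a bracket 50 mm from it towards the fork, 125 mm above the bench.
- pin: Long coupling pin, about 60 g: steel shank 12 mm x 50 mm with a 1.2 mm chamfer at the nose, knurled aluminium knob 23 mm x 28 mm on top. Origin at the nose's centre, z towards the knob (z 50 to 78 mm). Upright in one hole of the white block. Let go in the upper ear it stands on the eye and drops once the eye's hole is under it. Home: origin 50 mm below the fork's origin.
- short_pin: Short pin, a bystander: same knob and diameter, but a shank of only 28 mm, which cannot reach the lower ear. Origin at the centre of its nose. It stands in the other hole of the block and stays there.
- pin_block: White plastic block 120 x 45 x 40 mm, fixed, origin at the centre of its underside. Two upright blind holes of 13 mm, 30 mm deep, at x = -35 and +35 mm in its frame. In it, the long pin's knob spans 60 to 88 mm above the bench, the short one's 40 to 68 mm.
- eye_mid (a point): Point on the sled, at the middle of the places where the eye's centre can be. The eye is a steel rod end on the pull axis: ring 34 mm outside, vertical hole 13.6 mm, 12 mm thick, its top 15 mm below the fork's top (3 mm air to each ear). It is screwed out differently each time: its centre is up to 9 mm from this point along the tester's y, and then stays there.
- spanner: Open spanner 150 mm long lying on the bench, a bystander; origin at its middle.
- spare_eye: Spare steel rod end, ring of 34 mm with a shank, lying on the bench, a bystander; origin at the ring's centre.
- weight: Brass 500 g check weight, 38 mm wide, 56 mm tall, a bystander.
- weight_small: Brass 200 g check weight, 28 mm wide, 43 mm tall, a bystander.

How it is judged:
At the end, for the whole second after the job is handed in: The long pin stands upright (within 0.08 rad) in the fork's hole (nose within 3 mm of its axis), its knob within 2.5 mm of the upper ear's top, at rest, with the sled at 0.0785 or more, so that the pin can only be through the eye; the short pin is within 15 mm of where it was (z of pin in the frame of fork below -0.0475 m and horizontal distance between pin and fork below 0.003 m and angle between pin's own z axis and vertical below 0.08 rad and value of joint sled above 0.0785 m and linear speed of pin below 0.01 m/s and distance of short_pin from where it was at the start of the episode below 0.015 m); the robot touches nothing.
It fails at once if the pin is forced: loaded against the fork with more than 40 N while its knob is still over 2.5 mm from home (contact force between pin and fork above 40 N and z of pin in the frame of fork above -0.0475 m).
It fails at once if the pin is forced down on a misaligned eye: loaded against the machine with more than 40 N while its nose is less than 18 mm down (contact force between pin and tester above 40 N and z of pin in the frame of fork above -0.018 m).
It fails at once if the short pin is pulled out of its block (distance of short_pin from where it was at the start of the episode above 0.02 m).
It fails at once if the spanner, the spare eye or a brass weight is moved by more than 30 mm (distance of any of spanner, spare_eye, weight, weight_small from where it was at the start of the episode above 0.03 m).
It also fails if it takes over 72 s, if anything falls off the work surface, if the arm or the gripper's body presses on something with over 40 N, if the wrist force passes 120 N, or if a joint passes its speed limit or range.

## Robot

A 6-joint arm with a two-finger parallel gripper is mounted at the origin on the work surface. World frame = base frame: x ahead of the robot, y to its left, z up, the work surface at z = 0. Lengths are in m, angles in rad, forces in N, time in s.
With the tool pointing down it reaches from about 0.375 to 0.975 m from the base axis. Payload 3.8 kg.
Tool frame: the origin (TCP) lies on the centre line of the jaws, within the pads' length; the fingertips stand 14 mm ahead of it and the grasp point (between the pads) lies 5 mm behind it; z points along the fingers, y is the line along which they close (so a half turn about z gives the same grasp; the last joint's range is limited). The gripper opens to 85 mm and grips with 20 to 120 N. Pads are 22 mm wide; open, the fingers measure 114 mm over their backs; the gripper's body (76 mm by 85 mm) begins 54 mm behind the grasp point. The pads swing forward as they close: fully open they stand 13 mm farther back than shut.
Start: joints at [-1.262, 0.264, 1.604, -0, 1.274, -0.037], TCP at [0.229, -0.635, 0.245] pointing down, gripper open.
Joint ranges: [-2.63, 2.63], [-0.94, 2.18], [0.31, 2.57], [-1.31, 4.45], [0, 2.66], [-2.55, 2.55]. Speed limits (rad/s): [2.57, 2.57, 3.14, 3.14, 3.14, 3.14].

## Interface

Orientations are given as a rotation vector (axis times angle).
In Python, from workcell import bot, eyes, spot_in gives the robot as it stands.
- The arm moves only by the tool carry_out, never from a script. Its argument "series" is text: rows parted by semicolons, each of 4 numbers parted by spaces: the shift along the world's x, y, z in m, then the turn about the world's z in degrees. In form: tx ty tz roll; .... A call has 1 to 20 rows; each row shifts and turns the commanded pose from where the row before left it; what a row does not reach is not made up. A row lasts 1/8 s, in which the tool goes at most 62.5 mm and 10.7 degrees, less where a joint would pass 70% of its speed; a pose out of reach is approached as far as the arm can. A call is refused whole if a number of a shift passes 0.0625 or a number of a turn 10.7, either way. A call with a gripper value outside its range is refused whole. "jaw" is the gripper command: -1 is shut, 1 is fully open, values between are in proportion, set as the call begins (left out, the last holds). The fingers move at their own pace and stop on an object; "grip_force" is the grip in N (left out, the last holds). Time passes only in rows, so rows that do not move let the fingers close. It gives the time, the measured TCP pose, the force, the opening and the grip force at its end, in the units of the state.
- bot.read_state(): the state, without advancing time (a new reading comes with each control period).
- eyes.read_camera(name): name is "scene" or "side" or "wrist"; returns (picture, depth): 480x640x3 uint8, blue, green, red; 480x640 float32, m along the optical axis (not along the pixel's ray), 0 where there is no reading.
- eyes.get_calibration(name): a dict with "K" (3x3 intrinsics, pixels), "position" and "rotation" of the camera in the world; the wrist camera has in their place "T_tool_cam" (4x4, takes a point from camera to tool coordinates, whose origin is the TCP and whose axes are the flange's). Camera axes: x right, y down, z forward; pixel columns grow to the right and rows downward; lengths in m; the calibration is good to about 2 mm. A picture is of the moment at which its call begins: read the wrist's pose just before it. get_calibration takes no time and is no camera call.
- bot.finish_job(): hands the job in; it is judged then, once.
Trained networks look in the newest picture that a camera, given by its name, has taken for a name from the list of things; names that differ only in an ending like _2 or _b are one class to them, and where a whole thing is asked for, a point or a joint stands for the part that bears it (a point fixed in the world has none). Each returns a list of dicts, best first, with "score" (0 to 1); they miss things now and then, are a little off and sometimes report something else, mostly with a low value. They report only what shows in the picture. A call takes as long as a camera call.
- spot_in(camera, target): "rect" ([centre column, centre row, width, height] in pixels, round what is visible of it).
The state is a dict: "time": time; "q": joint angles; "joint_vel": joint speeds; "joint_torque": joint torques, N m; "tool_pos": TCP position; "tcp_rot": TCP orientation; "wrist_force": force on the tool from outside, world axes, zero at the start; "torque": the same for the moment, N m; "width": opening from 0.0 (shut) to 1.0 (fully open); "grip_force": force on a finger pad.
Only numpy, scipy, OpenCV 4.12 (cv2) and the standard library are available. Lean on these libraries where they do the work, as an engineer would, in place of code of your own. Each camera call takes 0.05 s, during which the arm holds its last target. There are 200 camera calls.

## Working session

There is one attempt and no reset: what is moved stays moved. The work goes in short steps, Python scripts to look and compute and a tool call to move; the robot and the scene stay as the last step left them, time stands still between calls to the robot, and variables do not carry over. Pictures are saved under pics/ and viewed, at most 10 in all, crops included, and the job is handed in when it is done.

Besides the shell and the picture viewer there is one more tool, called by a JSON object that holds its "name" and its "arguments", one argument or row to a line. carry_out: Moves the arm, as the interface text tells. Its arguments: {"type":"object","properties":{"series":{"type":"string"},"jaw":{"type":"number"},"grip_force":{"type":"number"}},"required":["series"]}

```bash
mkdir -p pics; cat > h.py <<'E'
import numpy as np, cv2
from workcell import bot, eyes, spot_in
from scipy.spatial.transform import Rotation as R
def cam(n):
    s=bot.read_state(); c=eyes.get_calibration(n); p,d=eyes.read_camera(n)
    if 'T_tool_cam' in c:
        T=np.eye(4);T[:3,:3]=R.from_rotvec(s['tcp_rot']).as_matrix();T[:3,3]=s['tool_pos'];T=T@np.array(c['T_tool_cam'])
    else:
        T=np.eye(4);r=np.array(c['rotation']);T[:3,:3]=r if r.shape==(3,3) else R.from_rotvec(r).as_matrix();T[:3,3]=c['position']
    return p,d,np.array(c['K']),T
def cloud(d,K,T):
    v,u=np.mgrid[0:d.shape[0],0:d.shape[1]]
    P=np.stack([(u-K[0,2])/K[0,0]*d,(v-K[1,2])/K[1,1]*d,d],-1)
    W=P@T[:3,:3].T+T[:3,3]; W[d<=0]=np.nan
    return W
def ray_z(u,v,z,K,T):
    r=T[:3,:3]@np.array([(u-K[0,2])/K[0,0],(v-K[1,2])/K[1,1],1]); return T[:3,3]+r*(z-T[2,3])/r[2]
E
cat > a.py <<'E'
from h import *
s=bot.read_state();print({k:np.round(v,3) for k,v in s.items()})
for n in ['scene','side','wrist']:
    p,d,K,T=cam(n);cv2.imwrite(f'pics/{n}0.png',p);W=cloud(d,K,T);np.savez(f'{n}0.npz',W=W,K=K,T=T,p=p)
    print(n,T[:3,3].round(3),T[:3,2].round(2))
    if n!='wrist':
        for t in ['tester','fork','sled','sled_knob','pin','short_pin','pin_block','eye_mid','spanner','spare_eye','weight','weight_small']:
            for r in spot_in(n,t)[:2]:
                b=np.array(r['rect']);u,v=b[:2].astype(int);print(t,round(r['score'],2),b.round(0),W[min(v,479),min(u,639)].round(3))
E
python3 a.py
```

```text
{'time': np.float64(0.0), 'q': array([-1.262,  0.265,  1.605,  0.   ,  1.274, -0.037]), 'joint_vel': array([-0.002,  0.   ,  0.   ,  0.001, -0.001,  0.001]), 'joint_torque': array([ 2.0000e-03, -5.1510e+01, -3.6731e+01,  0.0000e+00,  1.3000e-02,
        0.0000e+00]), 'tool_pos': array([ 0.229, -0.634,  0.244]), 'tcp_rot': array([-3.093, -0.54 ,  0.   ]), 'wrist_force': array([-0.703,  0.006, -0.338]), 'torque': array([ 0.031, -0.012, -0.004]), 'grip_force': np.float64(0.0), 'width': np.float64(1.001)}
scene [ 0.902 -0.456  0.665] [-0.43  0.62 -0.65]
tester 0.79 [249. 344. 276. 262.] [ 0.557 -0.15   0.076]
fork 0.98 [330. 262.  50.  57.] [0.581 0.044 0.111]
sled 0.71 [228. 348. 115. 112.] [ 0.531 -0.171  0.07 ]
sled_knob 0.75 [227. 348. 118. 116.] [ 0.531 -0.171  0.07 ]
pin 0.48 [382. 202.  15.  22.] [0.557 0.29  0.079]
short_pin 0.65 [352. 197.   7.  14.] [0.482 0.288 0.067]
pin_block 0.83 [367. 219.  56.  33.] [0.53  0.278 0.032]
eye_mid 0.73 [226. 349. 116. 116.] [ 0.53  -0.174  0.07 ]
spanner 0.69 [247. 262.  51.  46.] [0.378 0.043 0.007]
spare_eye 0.61 [422. 250.  16.  18.] [0.67
[... 471 characters left out ...]
6.  99.  78.] [ 0.511 -0.146  0.092]
pin 0.97 [213. 340.  20.  33.] [0.541 0.305 0.074]
pin 0.4 [390. 178. 104.  80.] [ 0.509 -0.141  0.091]
short_pin 0.81 [259. 366.  16.  27.] [0.471 0.303 0.065]
pin_block 0.76 [238. 376.  96.  73.] [0.499 0.315 0.039]
pin_block 0.66 [213. 340.  19.  35.] [0.541 0.307 0.078]
eye_mid 0.87 [393. 177. 104.  79.] [ 0.503 -0.141  0.096]
eye_mid 0.32 [174. 313.  21.  29.] [0.661 0.263 0.028]
spanner 0.88 [412. 308.  79.  61.] [0.371 0.053 0.008]
spanner 0.42 [300. 224.  54.  48.] [0.558 0.071 0.109]
spare_eye 0.77 [339. 362.  23.  45.] [0.411 0.205 0.011]
weight_small 0.59 [173. 316.  20.  28.] [0.66  0.264 0.024]
wrist [ 0.3   -0.61   0.373] [-0.28 -0.1  -0.96]
```

View pics/scene0.png

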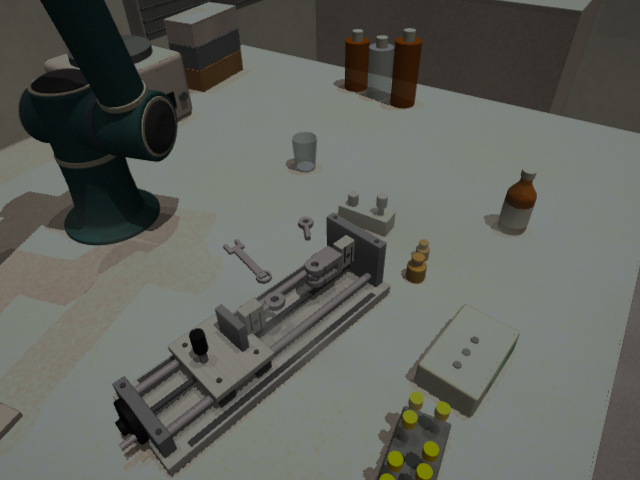

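View pics/side0.png

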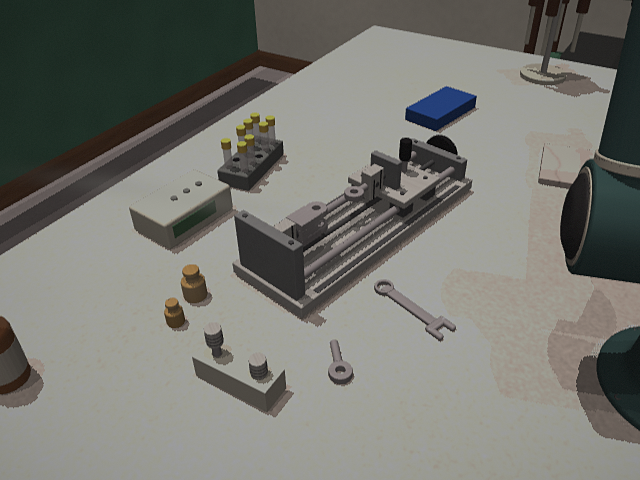

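```bash
cat > b.py <<'E'
from h import *
# height bands from both clouds; tester direction from bed plane
D={n:np.load(n+'0.npz') for n in ['scene','side']}
A=np.concatenate([D[n]['W'].reshape(-1,3) for n in D]);A=A[np.isfinite(A).all(1)]
def sel(W,x0,x1,y0,y1,z0,z1): return W[(W[:,0]>x0)&(W[:,0]<x1)&(W[:,1]>y0)&(W[:,1]<y1)&(W[:,2]>z0)&(W[:,2]<z1)]
for n in D:
    W=D[n]['W'].reshape(-1,3);W=W[np.isfinite(W).all(1)]
    for nm,a in dict(block=(.4,.65,.2,.36,.036,.043),long=(.5,.62,.24,.34,.083,.092),short=(.42,.52,.24,.34,.064,.072),bed=(.35,.75,-.45,.25,.022,.031),ears=(.5,.65,-.05,.15,.107,.114),knob=(.42,.65,-.3,-.0,.135,.146),br=(.42,.65,-.3,-.0,.12,.13),end=(.42,.75,0,.25,.122,.132)).items():
        Q=sel(W,*a)
        if len(Q)<3: print(n,nm,len(Q));continue
        r=cv2.minAreaRect(Q[:,:2].astype(np.float32)*1000)
        print(n,nm,len(Q),Q.mean(0).round(4),[np.round(t,1) for t in r])
E
python3 b.py
```

```text
scene block 609 [0.5231 0.2941 0.04  ] [array([516.6, 299.5]), array([120. ,  50.7]), np.float64(0.9)]
scene long 70 [0.5523 0.2968 0.0875] [array([551.8, 297.7]), array([21.5, 22.5]), np.float64(28.6)]
scene short 60 [0.4822 0.2962 0.0675] [array([482.8, 297.3]), array([22.8, 22.4]), np.float64(57.5)]
scene bed 10456 [ 0.5634 -0.1274  0.027 ] [array([556.7, -33.2]), array([608.1, 177.5]), np.float64(76.3)]
scene ears 773 [0.574  0.0622 0.1108] [array([579.9,  67. ]), array([121.1, 129.1]), np.float64(85.8)]
scene knob 49 [ 0.5185 -0.2082  0.1356] [array([ 517.5, -207.7]), array([18.7, 18.7]), np.float64(85.0)]
scene br 389 [ 0.5295 -0.1628  0.1245] [array([ 522.7, -180.9]), array([74.7, 60.2]), np.float64(77.1)]
scene end 599 [0.5871 0.1255 0.1266] [array([583.4, 128.8]), array([ 24.5, 131.3]), np.float64(78.4)]
side block 1917 [0.5094 0.3004 0.039 ] [array([512.3, 296.4]), array([121.2,  47.3]), np.float64(0.7)]
side long 196 [0.5467 0.2981 0.0865] [array([546.9, 297.5]), array([22.4, 22.6]), np.float64(18.6)]
side short 205 [0.477  0.2969 0.0667] [array([477.3, 296.2]), array([20.5, 22.7]), np.float64(36.3)]
side bed 6383 [ 0.5133 -0.0402  0.0261] [array([547.1, -35.6]), array([607.7, 175. ]), np.float64(77.2)]
side ears 865 [0.5649 0.0742 0.1101] [array([568.6,  71.5]), array([134.8, 130.8]), np.float64(78.9)]
side knob 5 [ 0.5154 -0.2032  0.1352] [array([ 511.7, -204.7]), array([20.4,  4.5]), np.float64(41.2)]
side br 242 [ 0.5204 -0.1628  0.1237] [array([ 521.2, -179.1]), array([70.6, 62.1]), np.float64(81.3)]
side end 797 [0.5759 0.1286 0.1256] [array([579.2, 126.7]), array([ 21.9, 131. ]), np.float64(78.7)]
```

The scene picture shows the tester running diagonally: sled knob at (198,342), eye at (272,300) and fork at (325,262). The long pin is at (382,202) and the short one at (352,197). The side picture agrees, with the long pin at (213,340) and the short one at (259,366). Next I'll move above the tester and use the wrist camera.

{"name": "carry_out", "arguments": {
  "series": "0.026 0.047 0.0055 4.9; 0.026 0.047 0.0055 4.9; 0.026 0.047 0.0055 4.9; 0.026 0.047 0.0055 4.9; 0.026 0.047 0.0055 4.9; 0.026 0.047 0.0055 4.9; 0.026 0.047 0.0055 4.9; 0.026 0.047 0.0055 4.9; 0.026 0.047 0.0055 4.9; 0.026 0.047 0.0055 4.9; 0.026 0.047 0.0055 4.9; 0.026 0.047 0.0055 4.9; 0 0 0 0; 0 0 0 0",
  "jaw": 0.3
}}

```text
time: 3.1
tool_pos: [0.5405, -0.0711, 0.3111]
tcp_rot: [2.43, 1.991, -0.001]
wrist_force: [-0.0, -0.1, -0.9]
width: 0.651
grip_force: 0.0
```

```bash
cat > c.py <<'E'
from h import *
s=bot.read_state();print(s['time'],s['tool_pos'],s['tcp_rot'],s['q'].round(2))
p,d,K,T=cam('wrist');cv2.imwrite('pics/w1.png',p);W=cloud(d,K,T);np.savez('w1.npz',W=W,K=K,T=T,p=p,d=d)
print(K,T.round(3))
E
python3 c.py
```

```text
3.1 [ 0.54054107 -0.07108064  0.31111829] [ 2.43036013e+00  1.99062533e+00 -1.29393628e-03] [-0.18 -0.02  1.8  -0.    1.36  0.02]
[[391.3523235    0.         318.21231242]
 [  0.         391.3523235  242.29004447]
 [  0.           0.           1.        ]] [[ 0.981 -0.187 -0.058  0.556]
 [-0.196 -0.937 -0.29   0.002]
 [-0.     0.296 -0.955  0.438]
 [ 0.     0.     0.     1.   ]]
```

View pics/w1.png

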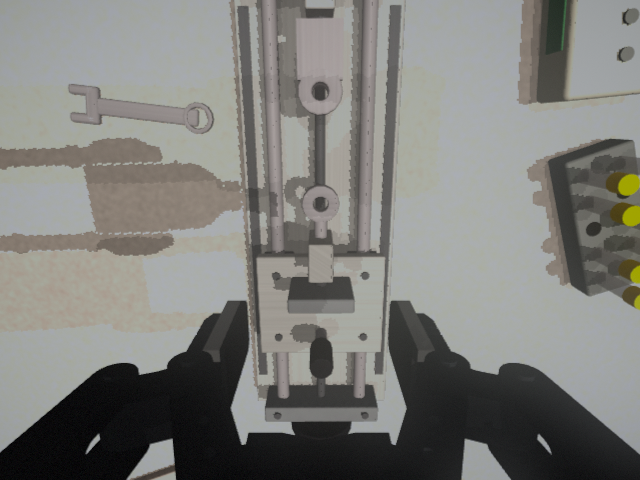

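The wrist picture shows the tester lined up with the tool: fork hole at (321,93), eye hole at (320,204), sled knob top at about (320,343). I'll compute the positions from these.

```bash
cat > e.py <<'E'
from h import *
D=np.load('w1.npz');p,K,T,W=D['p'],D['K'],D['T'],D['W']
g=cv2.cvtColor(p,cv2.COLOR_BGR2GRAY)
out={}
for nm,(u,v),z in [('fork',(321,93),.111),('eye',(320,204),.096)]:
    # outer ring of the hole: dark blob; use bright rim contour by threshold
    sub=cv2.GaussianBlur(g,(3,3),0)[v-16:v+17,u-16:u+17]; t,b=cv2.threshold(sub,0,255,cv2.THRESH_BINARY_INV+cv2.THRESH_OTSU)
    n,l,st,c=cv2.connectedComponentsWithStats(b); k=l[16,16]
    print(nm,t,st[k],c[k]+[u-16,v-16]); m=st[k]; uu,vv=m[0]+(m[2]-1)/2+u-16,m[1]+(m[3]-1)/2+v-16
    out[nm]=ray_z(uu,vv,z,K,T);print(out[nm].round(4))
    # ring points from depth
F=W.reshape(-1,3);F=F[np.isfinite(F).all(1)]
Q=F[(abs(F[:,2]-.138)<.006)&(abs(F[:,0]-.515)<.04)&(abs(F[:,1]+.2)<.04)]
print('knob',len(Q),Q.mean(0) if len(Q) else '',np.ptp(Q,0) if len(Q) else '')
f=out['fork'];e=out['eye'];print('eye->fork',np.linalg.norm((f-e)[:2]),np.degrees(np.arctan2(*(f-e)[1::-1])))
# axis direction from end plate/rods: sled plate edges using depth near z of bed edges
p1=ray_z(239,60,.027,K,T);p2=ray_z(254,380,.027,K,T);p3=ray_z(404,60,.027,K,T);p4=ray_z(385,380,.027,K,T)
for a,b in [(p1,p2),(p3,p4)]: print(np.degrees(np.arctan2(*(a-b)[1::-1])))
kt=ray_z(320.5,345,.14,K,T);print('knobtop',kt,np.degrees(np.arctan2(*(f-kt)[1::-1])))
print('toolx',np.degrees(np.arctan2(R.from_rotvec(bot.read_state()['tcp_rot']).as_matrix()[1,0],R.from_rotvec(bot.read_state()['tcp_rot']).as_matrix()[0,0])))
for n in spot_in('wrist','sled_knob')[:1]+spot_in('wrist','eye_mid')[:1]: print(n)
E
python3 e.py
```

```text
fork 113.0 [  7   4  17  20 258] [319.72093023  90.4496124 ]
[0.5614 0.0247 0.111 ]
eye 112.0 [  9   8  15  16 174] [319.7183908  204.03448276]
[ 0.5433 -0.0664  0.096 ]
knob 384 [ 0.51621386 -0.20725103  0.13360564] [0.02086675 0.02180275 0.00350926]
eye->fork 0.09281326480004126 78.80484234202059
78.19451592186839
78.6824421336965
knobtop [ 0.52099871 -0.18007035  0.14      ] 78.84992967968518
toolx 78.57008883190638
{'rect': [319.9, 281.9, 129.0, 189.5], 'score': 0.95}
{'rect': [322.4, 280.8, 132.4, 193.5], 'score': 0.59}
```

{"name": "carry_out", "arguments": {
  "series": "-0.006 -0.034 -0.02 0; -0.006 -0.034 -0.02 0; -0.006 -0.034 -0.02 0; -0.006 -0.034 -0.02 0; 0 0 -0.029 0; 0 0 -0.029 0; 0 0 -0.029 0; 0 0 -0.029 0; 0 0 0 0; 0 0 0 0"
}}

```text
time: 4.5
tool_pos: [0.517, -0.208, 0.1163]
tcp_rot: [2.431, 1.988, 0.001]
wrist_force: [0.3, -1.1, 0.1]
width: 0.649
grip_force: 0.0
```

{"name": "carry_out", "arguments": {
  "series": "0 0 0 0; 0 0 0 0; 0 0 0 0; 0 0 0 0; 0 0 0 0",
  "jaw": -1,
  "grip_force": 30
}}

```text
time: 5.12
tool_pos: [0.5157, -0.2071, 0.1168]
tcp_rot: [-2.429, -1.99, 0.003]
wrist_force: [-6.6, 0.5, 8.2]
width: 0.243
grip_force: 30.0
```

{"name": "carry_out", "arguments": {
  "series": "0.0012 0.0063 0 0; 0.0022 0.011 0 0; 0.0022 0.011 0 0; 0.0022 0.011 0 0; 0.0022 0.011 0 0; 0.0022 0.011 0 0; 0.0022 0.011 0 0; 0.0022 0.011 0 0; 0.0008 0.004 0 0; 0 0 0 0; 0 0 0 0"
}}

```text
time: 6.5
tool_pos: [0.5326, -0.1206, 0.1168]
tcp_rot: [-2.429, -1.991, 0.006]
wrist_force: [-9.2, -3.4, 9.3]
width: 0.247
grip_force: 30.2
```

{"name": "carry_out", "arguments": {
  "series": "0 0 0 0; 0 0 0 0; 0 0 0.01 0; 0 0 0.04 0; 0.003 0.02 0.04 0; 0.005 0.035 0.04 0; 0.005 0.035 0.02 0; 0 0 0 0; 0 0 0 0",
  "jaw": 0.1
}}

```text
time: 7.62
tool_pos: [0.547, -0.0298, 0.2651]
tcp_rot: [2.43, 1.991, -0.001]
wrist_force: [0.0, -0.3, -1.1]
width: 0.549
grip_force: 0.0
```

```bash
sed -i 's/w1/w2/g' c.py; python3 c.py; python3 -c "
import cv2;p=cv2.imread('pics/w2.png')[100:380,180:460];cv2.imwrite('pics/w2c.png',cv2.resize(p,(600,600),interpolation=cv2.INTER_CUBIC))"
```

```text
7.625 [ 0.54695637 -0.02983374  0.26512445] [ 2.42995706e+00  1.99094351e+00 -9.07451633e-04] [-0.1   0.01  1.85 -0.    1.28  0.1 ]
[[391.3523235    0.         318.21231242]
 [  0.         391.3523235  242.29004447]
 [  0.           0.           1.        ]] [[ 0.981 -0.187 -0.058  0.562]
 [-0.196 -0.937 -0.29   0.044]
 [ 0.     0.296 -0.955  0.392]
 [ 0.     0.     0.     1.   ]]
```

View pics/w2c.png

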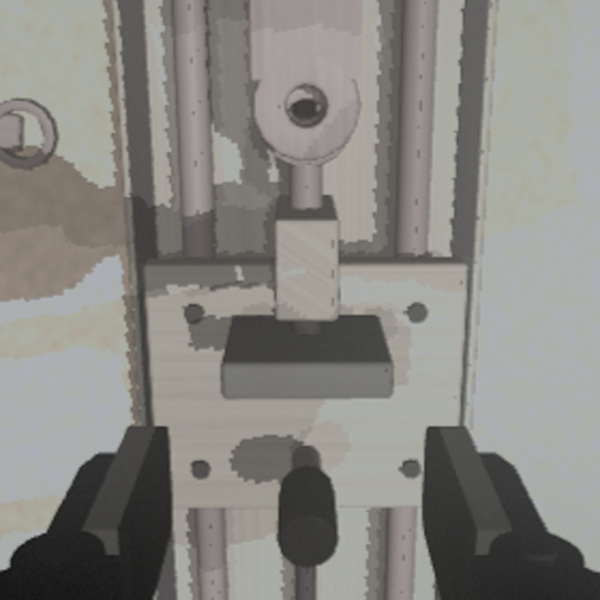

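The crop shows the fork hole at about pixel (322,149) with the eye beneath it, and the knob free. I'll refine the hole and go on to view the pin at the same yaw, so that the hand-eye bias cancels.

```bash
cat > f.py <<'E'
from h import *
D=np.load('w2.npz');p,K,T,W=D['p'],D['K'],D['T'],D['W']
g=cv2.cvtColor(p,cv2.COLOR_BGR2GRAY)
big=cv2.resize(g[125:175,298:348],None,fx=8,fy=8,interpolation=cv2.INTER_CUBIC)
c=cv2.HoughCircles(cv2.medianBlur(big,9),cv2.HOUGH_GRADIENT,1,200,param1=80,param2=15,minRadius=55,maxRadius=100)
print(c)
if c is not None:
    u,v,r=c[0,0];u=298+(u-3.5)/8;v=125+(v-3.5)/8;print(u,v,r/8,'expected r px',391*.0067/np.linalg.norm(T[:3,3]-[.5614,.0247,.111]));print(ray_z(u,v,.111,K,T))
# ear outline
M=(abs(W[...,2]-.111)<.005)&(abs(W[...,0]-.561)<.03)&(abs(W[...,1]-.02)<.04)
Q=W[M];a=np.radians(78.7);ex=np.array([np.sin(a),-np.cos(a)]);ey=np.array([np.cos(a),np.sin(a)])
s=Q[:,:2]@ex;t=Q[:,:2]@ey;print(Q[:,2].mean(),s.min(),s.max(),t.min())
o=ex*(s.min()+s.max())/2+ey*(t.min()+.018);print('outline centre',o)
big2=cv2.cvtColor(big,cv2.COLOR_GRAY2BGR)
if c is not None: cv2.circle(big2,(int(c[0,0,0]),int(c[0,0,1])),int(c[0,0,2]),(0,0,255),1)
cv2.imwrite('pics/hole.png',big2)
E
python3 f.py
```

```text
None
0.11010435453036649 0.5276885547999882 0.5635808850088898 0.08662532064887417
outline centre [ 0.55555833 -0.0043179 ]
```

{"name": "carry_out", "arguments": {
  "series": "0 0.02 0 0; -0.001 0.05 0 0; -0.001 0.05 0 0; -0.001 0.05 0 0; -0.001 0.05 0 0; -0.001 0.04 -0.015 0; -0.001 0 -0.02 0; 0 0 0 0; 0 0 0 0"
}}

```text
time: 8.8
tool_pos: [0.5412, 0.2291, 0.23]
tcp_rot: [-2.432, -1.988, 0.001]
wrist_force: [0.5, 0.7, -0.5]
width: 0.548
grip_force: 0.0
```

View pics/hole.png

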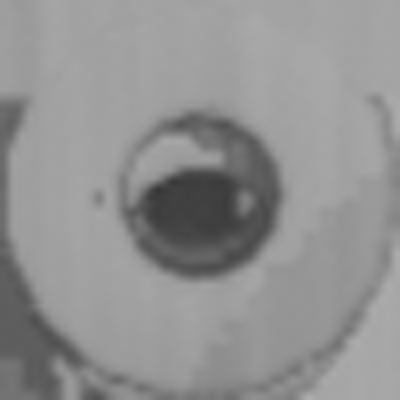

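```bash
sed -i 's/w2/w3/g' c.py; python3 c.py; cat > g.py <<'E'
from h import *
D=np.load('w3.npz');p,K,T,W=D['p'],D['K'],D['T'],D['W']
F=W.reshape(-1,3);F=F[np.isfinite(F).all(1)]
for nm,x,z in [('long',.549,.088),('short',.479,.068)]:
    Q=F[(abs(F[:,2]-z)<.005)&(np.hypot(F[:,0]-x,F[:,1]-.2975)<.03)]
    if len(Q)<5: print(nm,len(Q));continue
    (cx,cy),r=cv2.minEnclosingCircle(Q[:,:2].astype(np.float32)*1000);print(nm,len(Q),Q.mean(0).round(4),cx,cy,r,np.ptp(Q,0))
E
python3 g.py
```

```text
8.8 [0.5411666  0.22913235 0.23003873] [-2.43226217e+00 -1.98839026e+00  1.42842456e-03] [ 0.36  0.11  1.81 -0.    1.22  0.56]
[[391.3523235    0.         318.21231242]
 [  0.         391.3523235  242.29004447]
 [  0.           0.           1.        ]] [[ 0.98  -0.189 -0.059  0.556]
 [-0.198 -0.936 -0.29   0.303]
 [-0.     0.296 -0.955  0.357]
 [ 0.     0.     0.     1.   ]]
long 930 [0.5491 0.2984 0.0867] 549.0084228515625 298.2332763671875 11.471904754638672 [0.02213641 0.02232395 0.00515572]
short 787 [0.4797 0.2972 0.0666] 479.1800842285156 297.0823059082031 11.431666374206543 [0.02230216 0.02250548 0.00584035]
```

View pics/w3.png

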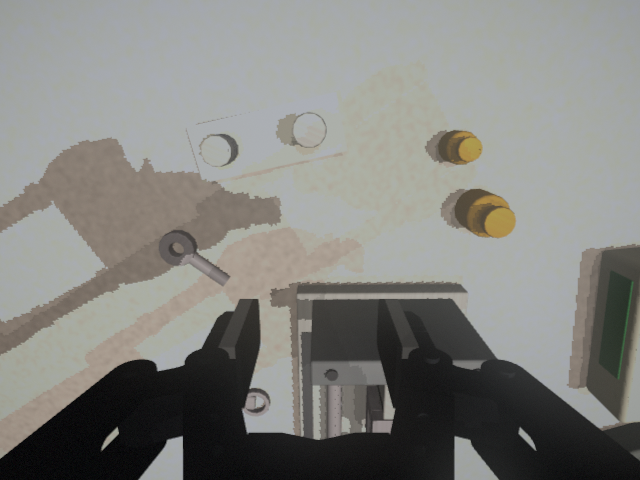

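The enlarged hole shows its rim centred at (200,195) in the crop, i.e. pixel (322.6,148.9). The eye's far rim shows at the top, so the eye is a few mm short, as planned. The last picture shows the long pin's knob at (310,130) and the short one at (218,150).

```bash
python3 - <<'E'
from h import *
D=np.load('w2.npz');print('fork',ray_z(322.56,148.94,.111,D['K'],D['T']))
D=np.load('w3.npz');print('pin',ray_z(310,130,.088,D['K'],D['T']))
W,p=D['W'],D['p']
M=(abs(W[...,2]-.0875)<.003)&(np.hypot(W[...,0]-.549,W[...,1]-.298)<.015)
v,u=np.nonzero(M);(cu,cv),r=cv2.minEnclosingCircle(np.stack([u,v],1).astype(np.float32));print(cu,cv,r,len(u),ray_z(cu,cv,.088,D['K'],D['T']))
E
```

```text
fork [0.56127342 0.02492802 0.111     ]
pin [0.54981272 0.29829045 0.088     ]
309.0 130.0 17.720144271850586 924 [0.54916403 0.29842147 0.088     ]
```

{"name": "carry_out", "arguments": {
  "series": "0.004 0.035 0 0; 0.0041 0.0343 0 0; 0 0 -0.04 0; 0 0 -0.04 0; 0 0 -0.04 0; 0 0 -0.025 0; 0 0 -0.011 0; 0 0 0 0; 0 0 0 0"
}}

```text
time: 9.98
tool_pos: [0.5507, 0.2999, 0.0761]
tcp_rot: [2.431, 1.989, 0.005]
wrist_force: [0.6, -0.0, 1.1]
width: 0.549
grip_force: 0.0
```

{"name": "carry_out", "arguments": {
  "series": "0 0 0 0; 0 0 0 0; 0 0 0 0; 0 0 0 0; 0 0 0 0",
  "jaw": -1,
  "grip_force": 30
}}

```text
time: 10.6
tool_pos: [0.5501, 0.3001, 0.0758]
tcp_rot: [2.431, 1.99, 0.003]
wrist_force: [-1.0, 0.4, 5.3]
width: 0.259
grip_force: 30.1
```

{"name": "carry_out", "arguments": {
  "series": "0 0 0.01 0; 0 0 0.03 0; 0 0 0.04 0; 0 0 0.04 0; 0 0 0.025 0; 0.001 -0.02 0 0; 0.002 -0.04 0 0; 0.002 -0.045 0 0; 0.002 -0.045 0 0; 0.002 -0.045 0 0; 0.002 -0.04 0 0; 0.001 -0.03 0 0; 0 -0.0085 0 0; 0 0 0 0; 0 0 0 0; 0 0 0 0"
}}

```text
time: 12.6
tool_pos: [0.5612, 0.027, 0.2191]
tcp_rot: [-2.429, -1.992, 0.0]
wrist_force: [0.3, -0.0, -0.5]
width: 0.251
grip_force: 30.2
```

{"name": "carry_out", "arguments": {
  "series": "0.001 -0.0005 -0.015 0; 0 0 -0.014 0; 0 0 -0.008 0; 0 0 0 0; 0 0 0 0"
}}

```text
time: 13.22
tool_pos: [0.5625, 0.0255, 0.1825]
tcp_rot: [2.431, 1.99, 0.0]
wrist_force: [-0.3, -0.3, -0.2]
width: 0.258
grip_force: 30.2
```

```bash
sed -i 's/w3/w4/g' c.py; python3 c.py|head -1; python3 - <<'E'
from h import *
a=cv2.imread('pics/w4.png')[180:480,220:420]
o=[cv2.resize(a,(400,600),interpolation=cv2.INTER_CUBIC)]
p,d,K,T=cam('side');q=np.linalg.inv(T)@[.5613,.0249,.12,1];u,v=(K@q[:3]/q[2])[:2].astype(int);print(u,v)
o.append(cv2.resize(p[v-45:v+45,u-30:u+30],(400,600),interpolation=cv2.INTER_CUBIC))
cv2.imwrite('pics/ins.png',np.hstack(o))
E
```

```text
13.225 [0.56253116 0.02553758 0.18245831] [2.43078245e+00 1.98986142e+00 4.44793426e-04] [0.   0.1  1.91 0.   1.13 0.2 ]
314 201
```

View pics/ins.png

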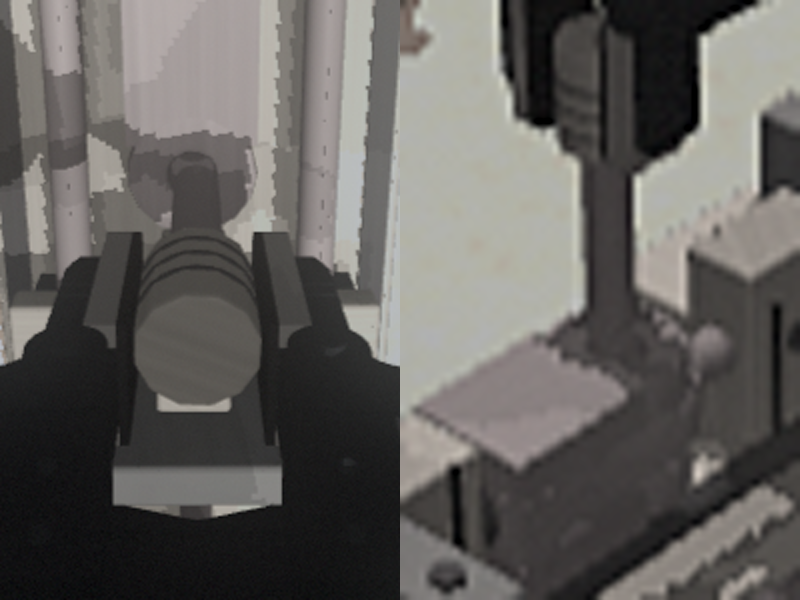

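The left half shows the nose over the fork hole, laterally centred (pin about 195, ear about 193). The right half (side camera) also shows the pin right above the hole. I'll feel downwards in small steps.

{"name": "carry_out", "arguments": {
  "series": "0 0 -0.002 0; 0 0 -0.002 0; 0 0 -0.002 0; 0 0 -0.002 0; 0 0 0 0"
}}

```text
time: 13.95
tool_pos: [0.5621, 0.0256, 0.1739]
tcp_rot: [-2.431, -1.99, 0.001]
wrist_force: [-0.2, -0.5, -0.9]
width: 0.255
grip_force: 30.2
```

{"name": "carry_out", "arguments": {
  "series": "0 0 -0.0015 0; 0 0 -0.0015 0; 0 0 -0.0015 0; 0 0 0 0"
}}

```text
time: 14.45
tool_pos: [0.5622, 0.0256, 0.1695]
tcp_rot: [-2.431, -1.99, 0.0]
wrist_force: [-0.8, 0.3, -0.5]
width: 0.254
grip_force: 30.2
```

{"name": "carry_out", "arguments": {
  "series": "0 0 -0.0015 0; 0 0 -0.0015 0; 0 0 -0.0015 0; 0 0 -0.0015 0; 0 0 0 0"
}}

```text
time: 15.08
tool_pos: [0.5622, 0.0256, 0.1635]
tcp_rot: [-2.431, -1.99, 0.0]
wrist_force: [0.1, 0.4, -1.1]
width: 0.256
grip_force: 30.2
```

{"name": "carry_out", "arguments": {
  "series": "0 0 -0.001 0; 0 0 0 0; 0 0 0 0; 0 0 0 0",
  "jaw": 0.1
}}

```text
time: 15.58
tool_pos: [0.5624, 0.0256, 0.1629]
tcp_rot: [2.431, 1.99, 0.0]
wrist_force: [0.3, -0.1, 0.1]
width: 0.546
grip_force: 0.0
```

{"name": "carry_out", "arguments": {
  "series": "0 0 0.02 0; 0 0 0.03 0; -0.004 -0.02 0.02 0; -0.008 -0.042 0 0; -0.008 -0.042 0 0; -0.007 -0.038 0 0; -0.0025 -0.004 -0.03 0; 0 0 -0.04 0; 0 0 -0.033 0; 0 0 -0.015 0; 0 0 0 0; 0 0 0 0"
}}

```text
time: 17.08
tool_pos: [0.534, -0.121, 0.1165]
tcp_rot: [2.429, 1.989, 0.002]
wrist_force: [0.3, 0.9, -0.5]
width: 0.553
grip_force: 0.0
```

```bash
cat > s.py <<'E'
from h import *
p,d,K,T=cam('side');W=cloud(d,K,T);F=W.reshape(-1,3)
print(bot.read_state()['time'])
Q=F[(np.hypot(F[:,0]-.559,F[:,1]-.026)<.016)&(F[:,2]>.1)]
print('knob top z',np.sort(Q[:,2])[-60::12].round(4)); t=Q[Q[:,2]>Q[:,2].max()-.004];print(t.mean(0).round(4))
E
python3 s.py
```

```text
17.125
knob top z [0.1721 0.1724 0.1728 0.1731 0.1735]
[0.5574 0.0215 0.1726]
```

The pin stands on the eye (knob top at about 0.173). Next I'll grip the sled knob and creep forward.

{"name": "carry_out", "arguments": {
  "series": "0 0 0 0; 0 0 0 0; 0 0 0 0; 0 0 0 0",
  "jaw": -1
}}

```text
time: 17.62
tool_pos: [0.5326, -0.1204, 0.1161]
tcp_rot: [-2.43, -1.99, 0.001]
wrist_force: [-4.4, 0.7, 5.9]
width: 0.245
grip_force: 29.9
```

{"name": "carry_out", "arguments": {
  "series": "0.0001 0.0005 0 0; 0.0001 0.0005 0 0; 0.0001 0.0005 0 0; 0.0001 0.0005 0 0; 0.0001 0.0005 0 0; 0.0001 0.0005 0 0; 0.0001 0.0005 0 0; 0.0001 0.0005 0 0; 0 0 0 0"
}}

```text
time: 18.75
tool_pos: [0.533, -0.1185, 0.1161]
tcp_rot: [2.428, 1.99, -0.005]
wrist_force: [-5.3, -6.7, 5.4]
width: 0.242
grip_force: 29.9
```

```bash
python3 s.py
```

```text
18.8
knob top z [0.1711 0.1718 0.1722 0.1727 0.1732]
[0.5576 0.0185 0.1726]
```

{"name": "carry_out", "arguments": {
  "series": "0.0001 0.0005 0 0; 0.0001 0.0005 0 0; 0.0001 0.0005 0 0; 0.0001 0.0005 0 0; 0 0 0 0"
}}

```text
time: 19.42
tool_pos: [0.5334, -0.1164, 0.1161]
tcp_rot: [2.428, 1.99, -0.005]
wrist_force: [-6.0, -7.3, 6.4]
width: 0.243
grip_force: 29.9
```

```bash
python3 s.py
```

```text
19.475
knob top z [0.1703 0.171  0.1717 0.1724 0.1728]
[0.5562 0.0196 0.1719]
```

{"name": "carry_out", "arguments": {
  "series": "0.0001 0.0004 0 0; 0.0001 0.0004 0 0; 0.0001 0.0004 0 0; 0 0 0 0"
}}

```text
time: 19.98
tool_pos: [0.5336, -0.1152, 0.1161]
tcp_rot: [2.428, 1.99, -0.005]
wrist_force: [-5.2, -6.8, 6.2]
width: 0.245
grip_force: 30.0
```

```bash
python3 s.py
```

```text
20.025
knob top z [0.1695 0.1702 0.1708 0.1712 0.1719]
[0.5552 0.02   0.171 ]
```

{"name": "carry_out", "arguments": {
  "series": "0.0001 0.0004 0 0; 0.0001 0.0004 0 0; 0 0 0 0"
}}

```text
time: 20.4
tool_pos: [0.5338, -0.1144, 0.1161]
tcp_rot: [2.428, 1.99, -0.005]
wrist_force: [-6.0, -6.6, 7.2]
width: 0.245
grip_force: 30.0
```

```bash
python3 s.py
```

```text
20.45
knob top z [0.1494 0.1497 0.1502 0.1504 0.1508]
[0.5589 0.0231 0.1497]
```

It dropped 21 mm into the eye. I'll ease the sled back.

{"name": "carry_out", "arguments": {
  "series": "-0.0001 -0.0005 0 0; -0.0001 -0.0005 0 0; -0.0001 -0.0005 0 0; -0.0001 -0.0005 0 0; 0 0 0 0; 0 0 0 0"
}}

```text
time: 21.2
tool_pos: [0.5338, -0.1145, 0.1161]
tcp_rot: [-2.43, -1.99, 0.001]
wrist_force: [-4.3, -0.4, 6.6]
width: 0.251
grip_force: 30.0
```

```bash
python3 s.py
```

```text
21.25
knob top z [0.1376 0.1378 0.1382 0.1385 0.1388]
[0.5589 0.0248 0.1378]
```

The knob top is now at about 0.139, which is home. I'll release the sled, retreat and check.

{"name": "carry_out", "arguments": {
  "series": "0 0 0 0; 0 0 0 0; 0 0 0 0; 0 0 0.02 0; 0 0 0.05 0; -0.005 -0.02 0.05 0; -0.005 -0.02 0.03 0; 0 0 0 0; 0 0 0 0; 0 0 0 0",
  "jaw": 0.3
}}

```text
time: 22.5
tool_pos: [0.5231, -0.1536, 0.2626]
tcp_rot: [-2.428, -1.989, 0.003]
wrist_force: [-0.8, -0.6, -0.7]
width: 0.65
grip_force: 0.0
```

```bash
python3 s.py; python3 - <<'E'
from h import *
o=[]
for n in ['side','scene']:
    p,d,K,T=cam(n);q=np.linalg.inv(T)@[.5613,.0249,.12,1];u,v=(K@q[:3]/q[2])[:2].astype(int)
    o.append(cv2.resize(p[v-60:v+60,u-40:u+40],(400,600),interpolation=cv2.INTER_CUBIC))
cv2.imwrite('pics/end.png',np.hstack(o))
E
```

```text
22.55
knob top z [0.1374 0.1377 0.138  0.1383 0.139 ]
[0.5591 0.0243 0.1378]
```

View pics/end.png

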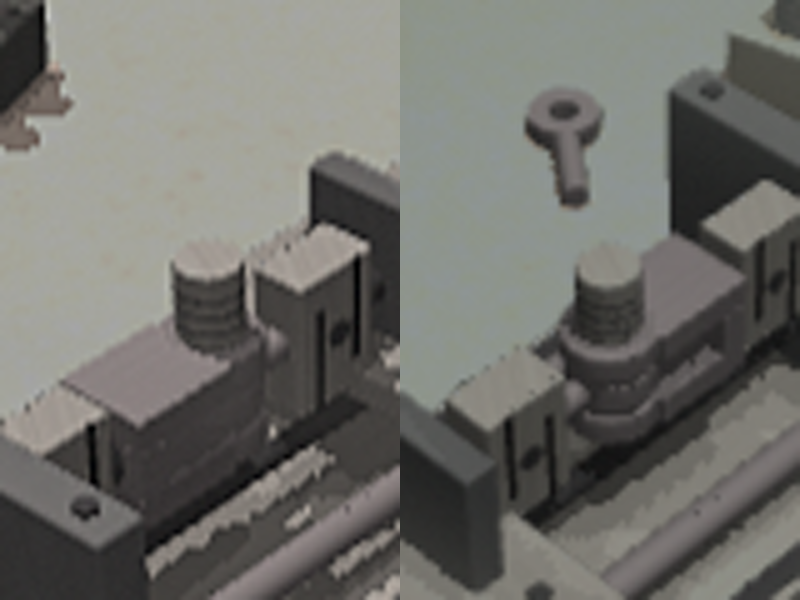

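Both views show the knob sitting flush and upright on the fork, with the eye between the ears and the gripper clear. I'll hand it in.

```bash
python3 -c "
from workcell import bot
print(bot.finish_job())"
```

```text
the job is handed in; nothing more can be done
None
```

The long pin is home through upper ear, eye and lower ear, with its knob top at about 139 mm above the bench. The short pin and the other loose parts were not touched, and I handed the job in at about 23 s; no verdict came back.

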